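# Set out the glass at the lampworking torch

### The arm

A 6-joint arm with a two-finger parallel gripper is mounted at the origin on the work surface. World frame = base frame: x ahead of the robot, y to its left, z up, the work surface at z = 0. Lengths are in m, angles in rad, forces in N, time in s.
With the tool pointing down it reaches from about 0.275 to 1 m from the base axis. Payload 8.4 kg.
Tool frame: the origin (TCP) lies on the centre line of the jaws, within the pads' length; the fingertips stand 17 mm ahead of it and the grasp point (between the pads) lies 2 mm behind it (bot.tcp_to_tips is the z of the fingertips in the tool frame, in m); z points along the fingers, y is the line along which they close (so a half turn about z gives the same grasp; the last joint's range is limited). The gripper opens to 85 mm and grips with 20 to 120 N. Pads are 22 mm wide; open, the fingers measure 114 mm over their backs; the gripper's body (76 mm by 85 mm) begins 54 mm behind the grasp point. The pads swing forward as they close: fully open they stand 13 mm farther back than shut.
Start: joints at [-1.185, 0.353, 1.633, -0, 1.155, -0.002], TCP at [0.236, -0.579, 0.248] pointing down, gripper open.
Joint ranges: [-2.63, 2.63], [-0.92, 2.1], [0.06, 2.66], [-1.3, 4.44], [0, 2.69], [-3.02, 3.02]. Speed limits (rad/s): [2.22, 2.22, 2.79, 3.14, 3.14, 3.14].

### API

Orientations are given as a unit quaternion [x, y, z, w].
In Python, from workcell import bot, hand, kinematics, get_obs, vision, hand_in gives the robot as it stands. The module is installed in compiled form; this text tells all that it offers. Calls block until the motion is done:
- bot.reach(position, orientation): joint-space move of the TCP to a pose.
- bot.servo_line(position, ori=None, velocity=0.15): straight line of the TCP; ori=None keeps the orientation; velocity is the mean speed in m/s.
- bot.goto_joints(angles): joint-space move.
- hand.move_gripper(opening, strength=None): finger opening in m; strength is the grip in N (None keeps the last); returns when the fingers have stopped.
- bot.dwell(seconds).
- kinematics.solve_ik(position, orientation): joint angles nearest the present ones, or None.
- get_obs(): the state.
- vision.read_camera(name): name is "side" or "top"; returns a dict with "frame" (400x640x3 uint8, red, green, blue), "intrinsics" (3x3 intrinsics, pixels), "view" (4x4, takes a point from world to camera coordinates). Camera axes: x right, y down, z forward; pixel columns grow to the right and rows downward; lengths in m; the calibration is good to about 2 mm. A picture is of the moment at which its call begins. There is no depth.
A pose or a line that the arm cannot do raises bot.IKError and nothing moves.
- hand_in(): hands the job in; it is judged then, once.
The state is a dict: "time_s": time; "joint_pos": joint angles; "joint_vel": joint speeds; "joint_efforts": joint torques, N m; "position": TCP position; "orientation": TCP orientation; "wrist_force": force on the tool from outside, world axes, zero at the start; "ft_torque": the same for the moment, N m; "gripper_width": finger opening in m; "grip_force": force on a finger pad.
Only numpy, scipy, OpenCV 4.12 (cv2) and the standard library are available. Lean on these libraries where they do the work, as an engineer would, in place of code of your own. Each camera call takes 0.05 s, during which the arm holds its last target. There are 200 camera calls.

### The job

Set out the glass for the next piece: from close above the bowl, pour all seven glass nuggets from the small steel cup into the blue bowl, and stand the empty cup upright on the cream kiln tile again. Take the blue glass rod out of the sloping rack and lay it, without dropping it, in the rod rest so that it lies level in a facing pair of notches, roughly centred end to end. Leave the other rods, the paddle, the tweezers and the bowl where they are.

Things in the scene. Friction and masses are not known exactly. Their poses are not given: they have to be found in the camera images.
- cup: Open stainless steel cup, round and tapered: outside diameter 50 mm at the foot, 66 mm at the rim, 66 mm high, wall 3 mm, floor 4 mm thick, about 0.1 kg plus 0.08 kg of nuggets. The smooth nuggets run out once it is tipped a little past level. Stands upright on the tile at the start with the seven nuggets inside. Origin: centre of its underside; z axis up through the mouth.
- cup_mouth (a point): Centre of the cup's mouth, level with the rim, 66 mm above the cup's origin along its z axis.
- nugget1: Glass nugget, orange: a short rounded pebble 24 mm long and 18 mm thick, 11.5 g. Origin at its centre, long axis y. Starts in the cup.
- nugget2: Glass nugget, yellow, same size; starts in the cup.
- nugget3: Glass nugget, turquoise, same size; starts in the cup.
- nugget4: Glass nugget, orange, same size; starts in the cup.
- nugget5: Glass nugget, yellow, same size; starts in the cup.
- nugget6: Glass nugget, turquoise, same size; starts in the cup.
- nugget7: Glass nugget, orange, same size; starts in the cup.
- bowl: Round blue stoneware bowl, loose, 0.45 kg: 136 mm across the rim, 80 mm across the foot, 48 mm high, wall 5 mm, inner floor 6 mm above the bench. Origin: centre of its underside, z up.
- tile: Cream kiln-shelf tile lying fixed on the bench, 150 mm (x) by 130 mm (y), 12 mm thick, on which the cup starts and ends. Origin: centre of its underside; its top is 12 mm higher.
- rod_blue: Blue glass rod with round ends, 12 mm in diameter, 240 mm long, about 60 g. Origin: its centre, midway along its axis; x axis along the rod. At the start it lies in one of the three places of the rack, its +x end the upper one, sloping up 35 degrees, its centre about 102 mm above the bench.
- rod_amber: Amber rod, the same size and frame as the blue one, in another place of the rack. To be left alone.
- rod_green: Green rod, the same size and frame, in another place of the rack. To be left alone.
- rack: Sloping wooden rod rack, fixed, 190 mm long (x), 184 wide (y). Three rods lie in it at y = -60, 0, 60 mm, rising 35 degrees towards its +x, upper ends 175 mm above the bench. Each lies in 12 mm deep V notches in boards 70 mm either side of its middle, lower end on a toe board; its middle 120 mm is free below. Rods lift out square to the slope. Origin: on the bench under the middle rod's centre.
- rest: Steel rod rest, fixed: base 170 (x) by 100 mm (y), 6 thick, with upright plates across it at x = -60 and +60 mm, each 6 mm thick with three 90-degree V notches at y = -24, 0 and +24 mm. Notch bottoms 60 mm, tooth tops 72 mm above the bench. A rod lies along the rest's x axis in two facing notches. Origin: centre of its underside.
- rest_seat (a point): Where the centre of a 12 mm rod comes when it lies centred in the rest's middle pair of notches: 68.5 mm above the rest's origin; axes as the rest.
- torch: Bench torch, fixed bystander: foot 100 by 100 mm, yoke, and a barrel along its x axis rising 25 degrees towards +x, its tip 100 mm ahead of the origin, all below 145 mm. Valve knobs 45 mm to either side. Origin: on the bench under the yoke.
- rod_tin: Tin can 74 mm in diameter, 95 mm high, full of standing glass rods up to 215 mm above the bench; fixed bystander. Origin: centre of its underside.
- brick: Cream firebrick lying flat, 110 by 55 by 32 mm high, fixed bystander. Origin: centre of its underside.
- slab: Soft brick slab, 120 by 60 by 20 mm high, fixed bystander. Origin: centre of its underside.
- mandrel_jar: Clear jar 68 mm in diameter with thin steel mandrels standing in it, up to 190 mm high; fixed bystander. Origin: centre of its underside.
- paddle: Graphite paddle lying loose, a bystander to leave alone: a black blade 75 by 50 by 10 mm towards its +x, a round wooden handle towards -x, 215 mm long in all, 24 mm high. Origin: on the bench near its middle.
- tweezers: Steel tweezers lying loose, a bystander to leave alone: 158 mm long (x), 28 mm wide, 8 mm high. Origin: on the bench at their middle.
Things that resemble listed ones, but are neither listed nor needed, are in the scene too. What is shaped like the rest but red is not meant.

How it is judged:
On the way:
1. the cup is tipped over the bowl (angle between cup's own z axis and vertical above 1 rad and horizontal distance between cup_mouth and bowl below 0.09 m), for 0.2 s.
At the end, for the whole second after the job is handed in: All nuggets lie in the bowl; the cup stands upright (0.1 rad), its centre over the tile; the blue rod lies in facing notches of the rest: centre within 30 mm of the rest's middle along and across, height within 4 mm of seated, aligned within 0.06 rad. All at rest (horizontal distance between each of nugget1, nugget2, nugget3, nugget4, nugget5, nugget6, nugget7 and bowl below 0.062 m and z of nugget1 in the frame of bowl between 0 and 0.048 m and z of nugget2 in the frame of bowl between 0 and 0.048 m and z of nugget3 in the frame of bowl between 0 and 0.048 m and z of nugget4 in the frame of bowl between 0 and 0.048 m and z of nugget5 in the frame of bowl between 0 and 0.048 m and z of nugget6 in the frame of bowl between 0 and 0.048 m and z of nugget7 in the frame of bowl between 0 and 0.048 m and angle between cup's own z axis and vertical below 0.1 rad and z of cup in the frame of tile between 0.009 and 0.017 m and x of cup in the frame of tile between -0.07 and 0.07 m and y of cup in the frame of tile between -0.06 and 0.06 m and x of rod_blue in the frame of rest_seat between -0.03 and 0.03 m and y of rod_blue in the frame of rest_seat between -0.03 and 0.03 m and z of rod_blue in the frame of rest_seat between -0.004 and 0.004 m and angle between the x axis of rod_blue and the x axis of rest, either way round below 0.06 rad and linear speed of each of cup, rod_blue, bowl below 0.03 m/s); the robot touches nothing.
It fails at once if the blue rod is dropped (faster than 0.5 m/s close above the rest) (horizontal distance between rod_blue and rest below 0.06 m and z of rod_blue in the frame of rest_seat below 0.015 m and linear speed of rod_blue above 0.5 m/s).
It fails at once if the amber or green rod, the paddle or the tweezers moved more than 25 mm, or the bowl more than 40 mm (distance of any of rod_amber, rod_green, paddle, tweezers from where it was at the start of the episode above 0.025 m or distance of bowl from where it was at the start of the episode above 0.04 m).
It fails at once if a nugget falls hard, faster than 1.8 m/s (a fall of about 165 mm) (linear speed of any of nugget1, nugget2, nugget3, nugget4, nugget5, nugget6, nugget7 above 1.8 m/s).
It also fails if it takes over 67 s, if anything falls off the work surface, if the arm or the gripper's body presses on something with over 40 N, if the wrist force passes 120 N, or if a joint passes its speed limit or range.

## Working session

There is one attempt and no reset: what is moved stays moved. The work goes in short steps, each a Python script; the robot and the scene stay as the last script left them, time stands still between calls to the robot, and variables do not carry over. Pictures are saved under pics/ and viewed, at most 10 in all, crops included, and the job is handed in when it is done.

```bash
mkdir -p pics; python3 - <<'E'
from workcell import bot, hand, kinematics, get_obs, vision
import cv2,numpy as np
for n in ("side","top"):
    d=vision.read_camera(n); cv2.imwrite(f"pics/{n}0.png",d["frame"][:,:,::-1]); np.savez(f"{n}0.npz",**d)
    print(n,d["intrinsics"].round(1).tolist(),d["view"].round(4).tolist())
o=get_obs(); print(o["time_s"],o["orientation"],bot.tcp_to_tips)
E
```

```text
side [[463.4, 0.0, 320.1], [0.0, 463.4, 195.3], [0.0, 0.0, 1.0]] [[0.9115, -0.4114, -0.0002, -0.5184], [-0.3086, -0.6836, -0.6614, 0.1653], [0.272, 0.6029, -0.75, 1.4782], [0.0, 0.0, 0.0, 1.0]]
top [[515.0, 0.0, 306.5], [0.0, 515.0, 196.8], [0.0, 0.0, 1.0]] [[-0.0009, -1.0, 0.0061, -0.0594], [-0.988, -0.0001, -0.1542, 0.5177], [0.1542, -0.0061, -0.988, 1.4129], [0.0, 0.0, 0.0, 1.0]]
0.1 [ 9.81265024e-01  1.92661837e-01 -1.11329119e-04 -5.97696632e-04] 0.017
```

View pics/top0.png

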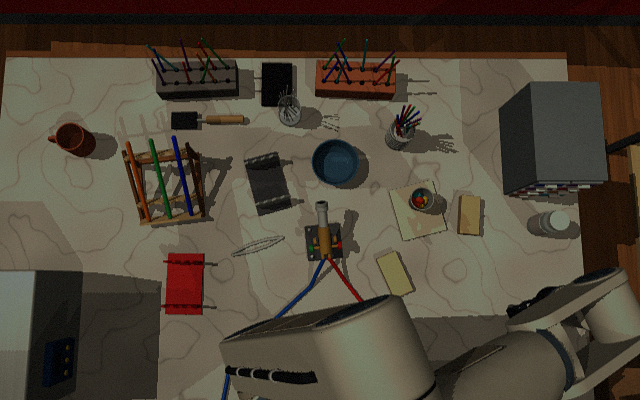

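View pics/side0.png

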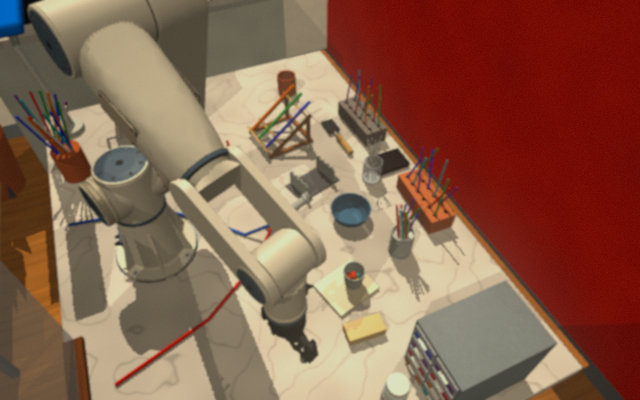

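The top view shows the cup at about (421,201) on the tile (418,210), and the bowl at (335,162). The rack has its rods at amber (135,182), green (157,178) and blue (180,175). The grey rest is at (267,183). 

What could be confused:
- **Rest:** grey at (267,183) or red at (184,283). I choose the grey one.
- **Rod:** blue in the rack at (180,175), or the thin blue rods in the blocks at (207,78) and (355,78) and the tin (403,130). I choose the rack one.
- **Cup:** steel with nuggets at (421,201), white jar at (553,222), clear jar (289,108) or brown mug (75,140). I choose the steel one.

Next is a close crop to check these choices.

```bash
cat > h.py <<'E'
import numpy as np,cv2
def ray(d,uv):
    K,V=d["intrinsics"],d["view"]; R,t=V[:3,:3],V[:3,3]
    r=R.T@np.linalg.solve(K,[uv[0],uv[1],1.]); return -R.T@t, r/np.linalg.norm(r)
def onz(d,uv,z):
    o,r=ray(d,uv); return o+r*(z-o[2])/r[2]
def tri(d1,u1,d2,u2):
    A=np.zeros((3,3));b=np.zeros(3);rs=[]
    for d,u in((d1,u1),(d2,u2)):
        o,r=ray(d,u);P=np.eye(3)-np.outer(r,r);A+=P;b+=P@o;rs.append((P,o))
    x=np.linalg.solve(A,b); return x,[round(float(np.linalg.norm(P@(x-o))),4) for P,o in rs]
def proj(d,p):
    c=d["view"][:3,:3]@np.asarray(p)+d["view"][:3,3]; q=d["intrinsics"]@c; return q[:2]/q[2]
E
python3 - <<'E'
import cv2,numpy as np
t=np.load("top0.npz")["frame"][:,:,::-1];s=np.load("side0.npz")["frame"][:,:,::-1]
def c(im,x,y,w,h): return cv2.resize(im[y:y+h,x:x+w],(400,300),interpolation=cv2.INTER_CUBIC)
a=np.vstack([np.hstack([c(t,110,125,120,90),c(t,230,140,80,60)]),np.hstack([c(t,380,170,100,75),c(s,240,75,120,90)])])
a=cv2.convertScaleAbs(a,alpha=1.5); cv2.imwrite("pics/crop.png",a)
E
```

```text
(no output)
```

View pics/crop.png

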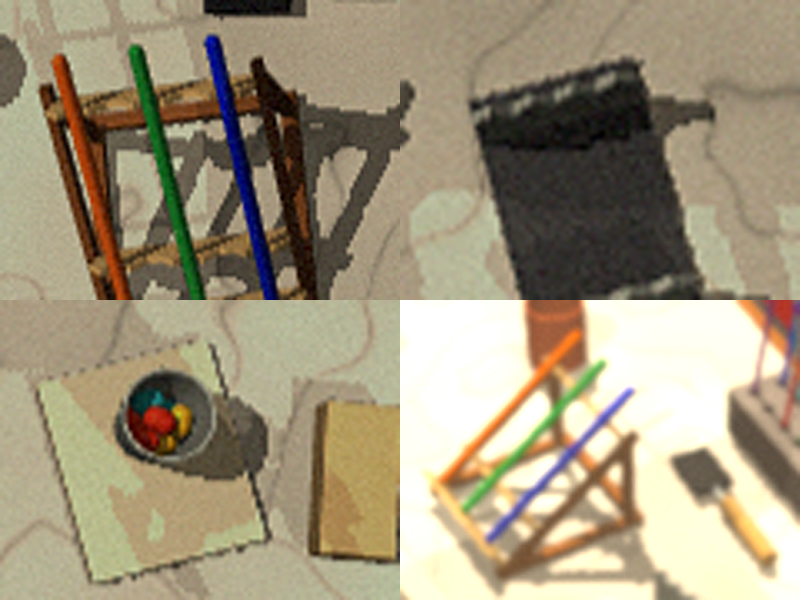

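The crop confirms the choices: blue rod on the right of the rack with its upper end at about top (174,137), grey rest at (267,183), and steel cup with nuggets at (421,201).

```bash
python3 - <<'E'
import cv2,numpy as np
from h import *
T=dict(np.load("top0.npz"));S=dict(np.load("side0.npz"))
def big(mask,roi):
    x,y,w,h=roi; m=np.zeros_like(mask); m[y:y+h,x:x+w]=mask[y:y+h,x:x+w]
    c=max(cv2.findContours(m,0,cv2.CHAIN_APPROX_NONE)[0],key=cv2.contourArea); return c,m
print("cams",ray(T,(0,0))[0].round(3),ray(S,(0,0))[0].round(3))
def ends(c):
    p=c[:,0].astype(float);m=p.mean(0);vx=cv2.fitLine(c,2,0,.01,.01).ravel();v=vx[:2];s=(p-vx[2:])@v
    return [vx[2:]+v*s.min(),vx[2:]+v*s.max()]
h={k:cv2.cvtColor(d["frame"],cv2.COLOR_RGB2HSV) for k,d in(("T",T),("S",S))}
E={}
for k,roi in(("T",(165,130,40,95)),("S",(260,90,60,60))):
    c,m=big(cv2.inRange(h[k],(112,110,40),(130,255,255)),roi); E[k]=sorted(ends(c),key=lambda p:p[1]); print(k,cv2.contourArea(c),np.round(E[k],1).tolist())
P=[tri(T,E["T"][i],S,E["S"][i]) for i in(0,1)]
print(P); u=P[0][0]-P[1][0]; print("len",np.linalg.norm(u),"centre",(P[0][0]+P[1][0])/2,"slope",np.degrees(np.arcsin(u[2]/np.linalg.norm(u))),"yaw",np.degrees(np.arctan2(u[1],u[0])))
# bowl
c,m=big(cv2.inRange(h["T"],(95,90,20),(112,255,255)),(300,130,70,65)); e=cv2.fitEllipse(cv2.convexHull(c)); print("bowl",e,onz(T,e[0],.048), [onz(T,(e[0][0]+s*e[1][1]/2,e[0][1]),.048)[1] for s in(-1,1)])
# tile
g=h["T"]; print("tile hsv",g[225,405],g[230,440],"bench",g[240,460],"cup",g[190,421],g[206,436],"shadow",g[205,443])
gray=cv2.cvtColor(T["frame"],cv2.COLOR_RGB2GRAY)
c,m=big(cv2.inRange(gray,0,62),(235,140,60,80)); print("rest",cv2.contourArea(c),cv2.minAreaRect(c),cv2.approxPolyDP(c,2.5,True)[:,0].tolist())
def up(im,x,y,w,h): return cv2.convertScaleAbs(cv2.resize(im[y:y+h,x:x+w,::-1],(400,400),interpolation=cv2.INTER_CUBIC),alpha=2)
t,s=T["frame"],S["frame"]
cv2.imwrite("pics/crop2.png",np.hstack([up(t,230,145,75,75),up(s,280,150,70,70)]))
E
```

```text
cams [ 0.293 -0.051  1.476] [ 0.122 -0.991  1.218]
T 187.5 [[172.6, 135.9], [190.5, 215.1]]
S 5.5 [[305.8, 104.8], [299.8, 110.8]]
[(array([0.65429708, 0.29708549, 0.15058878]), [0.0094, 0.0094]), (array([0.50884985, 0.20197607, 0.22718933]), [0.0692, 0.0692])]
len 0.1899166775564593 centre [0.58157347 0.24953078 0.18888906] slope -23.787000978064036 yaw 33.18107601141829
bowl ((334.92352294921875, 161.8727264404297), (44.9215087890625, 46.70509338378906), 98.89069366455078) [ 0.6167885  -0.14042218  0.048     ] [np.float64(-0.07415350083246013), np.float64(-0.20672810320165932)]
tile hsv [ 31  65 125] [ 29  68 127] bench [ 19  69 118] cup [30 14 18] [ 20 100  56] shadow [18 60 51]
rest 1979.0 ((273.2544860839844, 181.87380981445312), (58.122650146484375, 47.05520248413086), 74.93151092529297) [[276, 152], [244, 160], [248, 161], [245, 167], [254, 200], [260, 203], [256, 205], [259, 215], [294, 205], [291, 205], [282, 167], [292, 161], [280, 160]]
```

View pics/crop2.png

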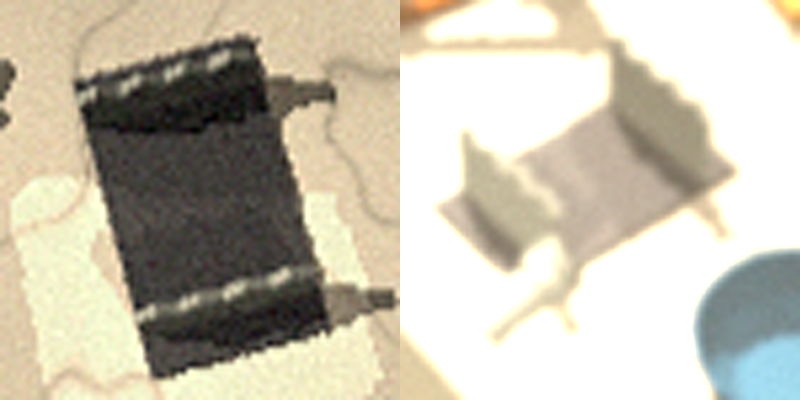

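The left panel shows the rest's near base corners at top (259.1,215.9) and (291.5,206.9), and the far plate top at (244.6,160)–(277.8,152.1). The right panel shows the same rest in the side view, partly behind the torch.

```bash
python3 - <<'E'
import cv2,numpy as np
from h import *
T=dict(np.load("top0.npz"));S=dict(np.load("side0.npz"))
a=onz(T,(172.6,136.4),.1708);b=onz(T,(190.5,214.6),.0332);u=a-b
print("rod",a.round(4),b.round(4),(a+b)/2,"len",np.linalg.norm(u),"yaw",np.degrees(np.arctan2(u[1],u[0])),"side px",proj(S,a),proj(S,b))
hs=cv2.cvtColor(S["frame"],cv2.COLOR_RGB2HSV);m=np.zeros((400,640),np.uint8);m[95:150,250:318]=cv2.inRange(hs,(108,60,30),(135,255,255))[95:150,250:318]
c=max(cv2.findContours(cv2.dilate(m,np.ones((3,3))),0,1)[0],key=cv2.contourArea);p=np.argwhere(cv2.bitwise_and(m,cv2.drawContours(0*m,[c],-1,255,-1)));print("side blue",p[p[:,1].argmax()],p[p[:,1].argmin()],len(p))
l=onz(T,(259.1,215.9),.003);r=onz(T,(291.5,206.9),.003);fl=[onz(T,(244.6,160),z) for z in(.006,.072)];fr=[onz(T,(277.8,152.1),z) for z in(.006,.072)]
print("rest near",l,r,np.linalg.norm(l-r),"far06",fl[0],fr[0],"far72",fl[1],fr[1],np.linalg.norm(fl[1]-fr[1]))
d=(l-r)/np.linalg.norm(l-r);print("yaw from near",np.degrees(np.arctan2(-d[0],d[1])))
for f in fl[:1]: q=f-l;print("left edge yaw",np.degrees(np.arctan2(q[1],q[0])),np.linalg.norm(q))
q=fr[0]-r;print("right edge",np.degrees(np.arctan2(q[1],q[0])),np.linalg.norm(q))
x=np.array([d[1],-d[0],0]);cen=(l+r)/2+.085*x;print("rest centre",cen,"side px of corners",[proj(S,cen+sx*.085*x+sy*.05*d).round(1).tolist() for sx in(-1,1) for sy in(-1,1)])
lp=[onz(T,(230+X/5.333,145+Y/5.333),.069) for X,Y in((145,313),(190,300),(237,288),(282,274),(88,97),(130,83),(177,70),(225,57))]
for P in lp:
    e=P-cen; print("hl",round(e@x,4),round(e@d,4))
cup=onz(T,(422.4,199),.078);print("cup",cup,"side",proj(S,cup))
tc=np.array([onz(T,q,.012) for q in((389.5,190.5),(433,180.75),(447.5,229.5),(403,240.5))]);print("tile",tc.round(4),tc.mean(0),[np.linalg.norm(tc[i]-tc[(i+1)%4]).round(4) for i in range(4)])
print("tin",onz(T,(398,143),.095),"brick",onz(T,(470,215),.032),"torch",onz(T,(324,240),0),"mandrel",onz(T,(289,112),.05))
print("bowl side",proj(S,(.617,-.140,.048)))
E
```

```text
rod [0.6568 0.2903 0.1708] [0.468  0.267  0.0332] [0.56239008 0.27863501 0.102     ] len 0.23472862700573033 yaw 7.031121504686073 side px [309.43624176 100.45005455] [266.44523058 146.46435189]
side blue [102 309] [146 266] 127
rest near [0.46788113 0.0764452  0.003     ] [ 0.49400024 -0.01665019  0.003     ] 0.09669001854073299 far06 [0.63175791 0.12068013 0.006     ] [0.65548136 0.02396768 0.006     ] far72 [0.61657248 0.11298455 0.072     ] [0.63923091 0.02061381 0.072     ] 0.0951091915539834
yaw from near 15.672146973380126
left edge yaw 15.1057312140581 0.1697684543100675
right edge 14.11889450331674 0.16653817306184973
rest centre [0.56278066 0.05285876 0.003     ] side px of corners [[302.7, 202.0], [285.2, 185.7], [339.5, 179.0], [321.7, 164.1]]
hl -0.0599 0.0413
hl -0.0596 0.0172
hl -0.0601 -0.0079
hl -0.0593 -0.0323
hl 0.0585 0.0407
hl 0.0599 0.0176
hl 0.06 -0.0079
hl 0.0599 -0.0339
cup [ 0.5056918  -0.37816269  0.078     ] side [354.29721267 270.68496798]
tile [[ 0.5405 -0.2994  0.012 ]
 [ 0.5692 -0.4263  0.012 ]
 [ 0.4277 -0.4622  0.012 ]
 [ 0.3964 -0.3341  0.012 ]] [ 0.48343142 -0.38051037  0.012     ] [np.float64(0.13), np.float64(0.146), np.float64(0.1318), np.float64(0.1483)]
tin [ 0.6595624  -0.31226551  0.095     ] brick [ 0.46691542 -0.52209875  0.032     ] torch [ 0.39875158 -0.10998924  0.        ] mandrel [ 0.76299113 -0.009556    0.05      ]
bowl side [350.95586674 207.12101093]
```

Everything checks out: rest notches ±60 mm at yaw 15°, rod about 235 mm long, tile 130×147 mm, bowl rim 133 mm. Next I check reachability for the grasps and the pour.

```bash
cat > plan.py <<'E'
import numpy as np
from scipy.spatial.transform import Rotation as R
CUP=np.array([.5055,-.378,.012]);BOWL=np.array([.617,-.1405,0]);REST=np.array([.5628,.0529,0]);RY=np.radians(15.2)
ROD=np.array([.5624,.2786,.102]);YAW=np.radians(7.0);SL=np.radians(35)
GH=.042  # grasp height on the cup
def grasp(th,ph,flip=1):
    z=np.array([np.sin(th)*np.cos(ph),np.sin(th)*np.sin(ph),-np.cos(th)]);y=flip*np.array([-np.sin(ph),np.cos(ph),0])
    return R.from_matrix(np.column_stack([np.cross(y,z),y,z]))
def tilt(psi,t): return R.from_rotvec(t*np.array([-np.sin(psi),np.cos(psi),0]))
def pour(th,ph,psi,t,mouth,flip=1):  # tool pose: cup mouth at 'mouth', tilted t towards psi
    Q=tilt(psi,t); return mouth+Q.apply([0,0,GH-.066])+0.004*(Q*grasp(th,ph,flip)).apply([0,0,1]),Q*grasp(th,ph,flip)
E
python3 - <<'E'
from plan import *
from workcell import bot,kinematics
import itertools
ik=lambda p,r:kinematics.solve_ik(p,r.as_quat())
d=np.radians;res=[]
for th,ph,fl in itertools.product((45,60),(-60,-37,-15),(1,-1)):
    q=ik(CUP+[0,0,GH],grasp(d(th),d(ph),fl)); print("grasp",th,ph,fl,None if q is None else np.round(q,2))
for th,ph,psi,fl in itertools.product((45,60),range(-80,61,20),range(-180,180,30),(1,-1)):
    u=np.array([np.cos(d(psi)),np.sin(d(psi)),0]);prev=None;ok=1;js=0;cl=9
    for t in range(0,126,25):
        m=BOWL-u*.035+[0,0,.12+(.03 if t<60 else 0)]
        p,r=pour(d(th),d(ph),d(psi),d(t),m,fl);q=ik(p,r)
        if q is None: ok=0;break
        if prev is not None: js=max(js,np.abs(q-prev).max())
        prev=q
        b=p-np.outer(np.linspace(.06,.28,12),r.apply([0,0,1]))
        tin=np.hypot(b[:,0]-.66,b[:,1]+.31)-.05; tin[b[:,2]>.28]=1
        tor=np.hypot(np.hypot(np.maximum(0,np.abs(b[:,0]-.43)-.07),np.maximum(0,np.abs(b[:,1]+.11)-.05)),np.maximum(0,b[:,2]-.145))
        cl=min(cl,tin.min(),tor.min(),b[:,2].min())
    if ok and js<1.3: res.append((round(cl,3),round(js,2),th,ph,psi,fl,np.round(prev,2).tolist()))
res.sort(key=lambda r:-r[0]); print(len(res)); [print(*r) for r in res[:14]]
n=grasp(SL,YAW)
for fl in(1,-1):
    print("rod",ik(ROD,grasp(SL,YAW,fl)),ik(ROD+.2*np.array([0,0,1]),grasp(0,YAW,fl)),"rest",ik(REST+[0,0,.0685],grasp(0,RY,fl)))
E
```

```text
grasp 45 -60 1 [-0.43  0.58  2.2   4.08  0.53  1.16]
grasp 45 -60 -1 [-0.43  0.58  2.2   4.08  0.53 -1.98]
grasp 45 -37 1 [-0.64  0.57  2.26  3.14  0.48  1.57]
grasp 45 -37 -1 [-0.64  0.57  2.26  3.14  0.48 -1.57]
grasp 45 -15 1 [-0.85  0.58  2.21  2.24  0.52  1.96]
grasp 45 -15 -1 [-0.85  0.58  2.21  2.24  0.52 -1.18]
grasp 60 -60 1 [-0.36  0.74  2.27  3.89  0.95  1.47]
grasp 60 -60 -1 [-0.36  0.74  2.27  3.89  0.95 -1.67]
grasp 60 -37 1 [-0.64  0.74  2.35  3.14  1.    1.57]
grasp 60 -37 -1 [-0.64  0.74  2.35  3.14  1.   -1.57]
grasp 60 -15 1 [-0.92  0.74  2.28  2.43  0.95  1.66]
grasp 60 -15 -1 [-0.92  0.74  2.28  2.43  0.95 -1.48]
106
0.082 0.63 45 -80 -30 1 [-0.11, 1.25, 0.97, -0.27, 2.5, -1.1]
0.081 0.85 45 40 60 -1 [0.17, 0.95, 1.6, -1.12, 1.69, 1.33]
0.078 0.63 60 -80 -30 1 [-0.05, 1.15, 1.06, -0.36, 2.3, -1.17]
0.075 0.89 60 40 60 -1 [0.16, 0.8, 1.7, -1.06, 1.46, 1.28]
0.073 0.54 60 -80 0 1 [0.18, 1.14, 1.43, -1.03, 2.08, -1.1]
0.072 0.56 45 60 60 -1 [0.11, 0.99, 1.44, -0.96, 1.82, 1.0]
0.072 0.55 60 60 60 -1 [0.09, 0.87, 1.5, -0.84, 1.63, 0.95]
0.07 1.11 45 -60 -90 1 [-0.66, 0.94, 1.73, 1.27, 1.62, -1.54]
0.066 0.57 60 -80 -60 1 [-0.34, 1.04, 1.14, 0.4, 2.09, -0.91]
0.064 0.8 45 40 30 -1 [-0.05, 1.12, 1.12, -0.56, 2.21, 0.99]
0.064 0.6 45 60 30 -1 [-0.13, 1.19, 1.01, -0.42, 2.37, 0.81]
0.057 0.72 60 40 30 -1 [-0.08, 1.0, 1.19, -0.44, 2.02, 1.02]
0.053 1.25 45 20 30 -1 [0.03, 1.07, 1.24, -0.71, 2.07, 1.21]
0.051 0.64 45 -80 -60 1 [-0.38, 1.15, 1.08, 0.55, 2.25, -0.85]
rod None [ 4.57552370e-01  3.12901154e-01  1.56858782e+00 -4.44089210e-16
  1.26010368e+00 -1.23541700e+00] rest [ 9.10654091e-02  4.93596912e-01  1.89304425e+00 -4.44089210e-16
  7.54951487e-01 -1.74502096e+00]
rod None [ 4.57552370e-01  3.12901154e-01  1.56858782e+00 -4.44089210e-16
  1.26010368e+00  1.90617565e+00] rest [ 9.10654091e-02  4.93596912e-01  1.89304425e+00 -4.44089210e-16
  7.54951487e-01  1.39657169e+00]
```

```bash
python3 - <<'E'
from plan import *
from workcell import bot,kinematics
import itertools
ik=lambda p,r:kinematics.solve_ik(p,r.as_quat())
d=np.radians;res=[];G={}
for th,ph,fl in itertools.product((40,50,60),range(-140,70,10),(1,-1)):
    q=ik(CUP+[0,0,GH],grasp(d(th),d(ph),fl))
    if q is not None: G[th,ph,fl]=q
fing=np.array([[sx*.011,sy*.047,z] for sx in(-1,1) for sy in(-1,1) for z in(-.03,.019)])
for th,ph,psi,fl in itertools.product((40,50,60),range(-140,141,20),range(-180,180,20),(1,-1)):
    u=np.array([np.cos(d(psi)),np.sin(d(psi)),0]);prev=None;ok=1;js=0;cl=9;fz=9
    for t in range(0,126,25):
        m=BOWL-u*.035+[0,0,.12+(.03 if t<60 else 0)]
        p,r=pour(d(th),d(ph),d(psi),d(t),m,fl);q=ik(p,r)
        if q is None: ok=0;break
        if prev is None: q0=q
        else: js=max(js,np.abs(q-prev).max())
        prev=q
        b=p-np.outer(np.linspace(.06,.26,11),r.apply([0,0,1]))
        tin=np.hypot(b[:,0]-.66,b[:,1]+.31)-.05; tin[b[:,2]>.28]=1
        tor=np.hypot(np.hypot(np.maximum(0,np.abs(b[:,0]-.43)-.07),np.maximum(0,np.abs(b[:,1]+.11)-.05)),np.maximum(0,b[:,2]-.145))
        cl=min(cl,tin.min(),tor.min(),b[:,2].min()); fz=min(fz,(p+r.apply(fing))[:,2].min())
        if js>1.3 or cl<.065 or fz<.052: ok=0;break
    if not ok: continue
    k=min((k for k in G if k[0]==th and k[2]==fl),key=lambda k:np.abs(G[k]-q0).max()+.004*abs(k[1]+37))
    tr=np.abs(G[k]-q0).max(); res.append((tr+js*.5,round(cl,3),round(fz,3),round(js,2),round(tr,2),th,ph,psi,fl,k,np.round(G[k],2).tolist(),np.round(q0,2).tolist(),np.round(prev,2).tolist()))
res.sort(key=lambda r:r[0]); print(len(res)); [print(*r[1:]) for r in res[:16]]
for th in(0,12,20):
  for fl in(1,-1):
    a=ik(ROD,grasp(d(th),YAW,fl));b=ik(REST+[0,0,.0685],grasp(d(th)-SL,RY,fl)); print("rod",th,fl,a if a is None else a.round(2),b if b is None else b.round(2))
E
```

```text
Traceback (most recent call last):
ValueError: time passes only in moves, steps and waits
```

```bash
python3 - <<'E'
from plan import *
from workcell import bot,kinematics,get_obs
import itertools
d=np.radians;N=0
def ik(p,r):
    global N;N+=1
    return kinematics.solve_ik(p,r.as_quat())
try:
  for th in(0,12,20):
    for fl in(1,-1):
      a=ik(ROD,grasp(d(th),YAW,fl));b=ik(REST+[0,0,.0685],grasp(d(th)-SL,RY,fl)); print("rod",th,fl,a if a is None else a.round(2),b if b is None else b.round(2))
  for th,ph,fl in itertools.product((45,60),(-100,-80,-60,-37,-15,10,30),(1,)):
    q=ik(CUP+[0,0,GH],grasp(d(th),d(ph),fl)); print("grasp",th,ph,fl,None if q is None else np.round(q,2))
  for th,ph,psi,fl in ((45,-60,-90,1),(60,-60,-90,1),(45,-80,-30,1),(60,-80,-30,1),(60,-80,0,1),(60,-80,-60,1),(45,40,60,-1),(60,40,60,-1)):
    u=np.array([np.cos(d(psi)),np.sin(d(psi)),0]);print(th,ph,psi,fl)
    for t in (0,40,80,125):
        p,r=pour(d(th),d(ph),d(psi),d(t),BOWL-u*.035+[0,0,.12+(.03 if t<60 else 0)],fl);q=ik(p,r);print("  ",t,None if q is None else q.round(2),p.round(3),r.apply([0,0,1]).round(2))
except ValueError as e: print(N,e)
print(get_obs()["time_s"])
E
```

```text
rod 0 1 [ 0.46  0.52  1.74 -0.    0.88 -1.24] [ 0.13  0.79  1.46 -0.08  1.49 -1.67]
rod 0 -1 [ 0.46  0.52  1.74 -0.    0.88  1.91] [ 0.13  0.79  1.46 -0.08  1.49  1.47]
rod 12 1 [ 0.5   0.45  1.88 -0.13  0.61 -1.1 ] [ 0.12  0.68  1.61 -0.06  1.25 -1.68]
rod 12 -1 [ 0.5   0.45  1.88 -0.13  0.61  2.05] [ 0.12  0.68  1.61 -0.06  1.25  1.46]
rod 20 1 [ 0.53  0.42  1.98 -0.32  0.44 -0.89] [ 0.11  0.61  1.71 -0.04  1.09 -1.7 ]
rod 20 -1 [ 0.53  0.42  1.98 -0.32  0.44  2.25] [ 0.11  0.61  1.71 -0.04  1.09  1.44]
grasp 45 -100 1 [-0.27  0.68  1.91 -1.15  0.88  0.83]
grasp 45 -80 1 None
grasp 45 -60 1 [-0.43  0.58  2.2   4.08  0.53  1.16]
grasp 45 -37 1 [-0.64  0.57  2.26  3.14  0.48  1.57]
grasp 45 -15 1 [-0.85  0.58  2.21  2.24  0.52  1.96]
grasp 45 10 1 [-0.99  0.63  2.05  1.48  0.71  2.25]
grasp 45 30 1 [-1.02  0.69  1.88  1.09  0.92  2.32]
grasp 60 -100 1 None
grasp 60 -80 1 None
grasp 60 -60 1 [-0.36  0.74  2.27  3.89  0.95  1.47]
grasp 60 -37 1 [-0.64  0.74  2.35  3.14  1.    1.57]
grasp 60 -15 1 [-0.92  0.74  2.28  2.43  0.95  1.66]
grasp 60 10 1 [-1.08  0.76  2.08  1.7   0.98  1.92]

[... 2206 characters left out ...]
  0.52  1.98  1.17  0.84 -0.69] [ 0.602 -0.169  0.123] [ 0.54  0.45 -0.71]
   40 [-0.3   0.39  1.92  0.    0.58  0.48] [ 0.593 -0.184  0.128] [ 0.24 -0.07 -0.97]
   80 [ 0.01  0.59  1.79 -0.81  1.04  1.23] [ 0.587 -0.194  0.113] [-0.08 -0.62 -0.78]
   125 [ 0.17  0.95  1.6  -1.12  1.69  1.33] [ 0.589 -0.192  0.133] [-0.27 -0.95 -0.14]
60 40 60 -1
   0 [-0.74  0.64  2.01  1.41  1.05 -1.  ] [ 0.602 -0.169  0.124] [ 0.66  0.56 -0.5 ]
   40 [-0.45  0.38  2.    0.61  0.51 -0.2 ] [ 0.593 -0.184  0.128] [ 0.41  0.11 -0.91]
   80 [-0.08  0.48  1.89 -0.7   0.76  1.07] [ 0.588 -0.193  0.112] [ 0.08 -0.45 -0.89]
   125 [ 0.16  0.8   1.7  -1.06  1.46  1.28] [ 0.589 -0.191  0.132] [-0.18 -0.91 -0.38]
0.1
```

Chosen: side-on grasp at 60° from φ=30° (j4≈1.3), pouring with φ=40° and ψ=60°, which stays on the same joint branch. The rod is gripped with the tool tilted 12° and laid at −23°. Now grasping the cup.

```bash
python3 - <<'E'
from plan import *
from workcell import *
import cv2
d=np.radians;r=grasp(d(60),d(30),-1);z=r.apply([0,0,1]);q=r.as_quat()
g=CUP+[0,0,GH]+.004*z
hand.move_gripper(.085,40)
bot.reach(g-.12*z+[0,0,.03],q);print(get_obs()["joint_pos"].round(2),get_obs()["time_s"])
bot.servo_line(g-.10*z,velocity=.2);bot.servo_line(g,velocity=.12)
o=get_obs();print("at",o["position"],o["wrist_force"])
hand.move_gripper(.05,50);o=get_obs();print("grip",o["gripper_width"],o["grip_force"])
bot.servo_line(g+[0,0,.04],velocity=.1);o=get_obs();print(o["gripper_width"],o["grip_force"],o["wrist_force"],o["time_s"])
S=vision.read_camera("side")["frame"][:,:,::-1];T=vision.read_camera("top")["frame"][:,:,::-1]
f=lambda im,x,y:cv2.convertScaleAbs(cv2.resize(im[y:y+120,x:x+120],(400,400),interpolation=2),alpha=1.3)
cv2.imwrite("pics/lift.png",np.hstack([f(S,294,215),f(T,360,140)]))
E
```

```text
[-1.28  0.67  1.84  1.08  1.28 -0.93] 1.325
at [ 0.50836282 -0.37669787  0.05227113] [-1.11221576  0.25770632  0.09345274]
grip 0.06038577128627906 52.27849690774747
0.059890493712432914 53.498538042622386 [ 0.66192477 -0.40237889 -1.6440902 ] 3.5833
```

View pics/lift.png

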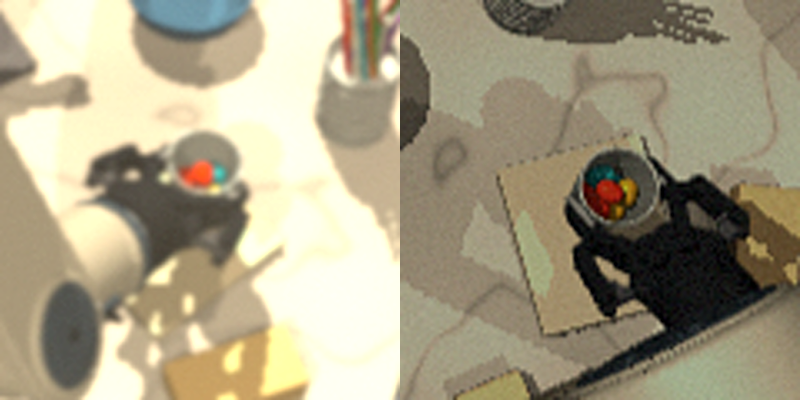

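The cup is held upright and clear of the tile, with all the nuggets inside. The rim is at about side (355,262) and top (424,197), and the wrist reads 1.6 N, which fits 0.18 kg. Now to carry and pour.

```bash
cat > pourp.py <<'E'
from plan import *
d=np.radians;PSI=d(60);U=np.array([np.cos(PSI),np.sin(PSI),0])
def pp(t):
    h=np.interp(t,[30,90],[.15,.12]);p,r=pour(d(60),d(40),PSI,d(t),BOWL-.035*U+[0,0,h],-1); return p,r.as_quat()
E
python3 - <<'E'
from pourp import *
from workcell import *
import cv2
o=get_obs();p=o["position"]
bot.servo_line(p+[0,0,.10],velocity=.2)
p0,q0=pp(0);bot.servo_line(p0+[0,0,.03],q0,velocity=.2);bot.servo_line(p0,velocity=.15)
print(get_obs()["joint_pos"].round(2),get_obs()["time_s"])
for t in list(range(15,76,15))+list(range(82,127,8)):
    p,q=pp(t);bot.servo_line(p,q,velocity=.05 if t<80 else .03)
print(get_obs()["joint_pos"].round(2),get_obs()["time_s"],get_obs()["gripper_width"])
bot.dwell(.5)
S=vision.read_camera("side")["frame"][:,:,::-1];T=vision.read_camera("top")["frame"][:,:,::-1]
f=lambda im,x,y:cv2.convertScaleAbs(cv2.resize(im[y:y+100,x:x+100],(400,400),interpolation=2),alpha=1.4)
cv2.imwrite("pics/pour.png",np.hstack([f(S,300,150),f(T,285,110)]));print(get_obs()["wrist_force"],get_obs()["time_s"])
E
```

```text
[-0.74  0.64  2.01  1.41  1.05 -1.  ] 5.9833
[ 0.15  0.78  1.71 -1.04  1.41  1.28] 10.4667 0.05959530447192475
[-0.58735703  0.21247953 -0.69492739] 11.0667
```

View pics/pour.png

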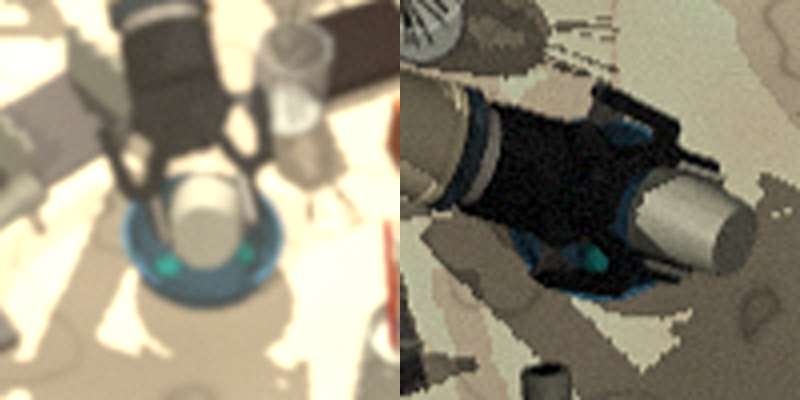

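The cup is tipped over the bowl, with nuggets visible at side (341,216) and (361,213). The load fell by about 0.9 N, so it is empty. Now to bring it back upright and stand it on the tile.

```bash
python3 - <<'E'
from pourp import *
from workcell import *
import cv2
for t in (100,75,50,25,0):
    p,q=pp(t);bot.servo_line(p,q,velocity=.08)
p0,q0=pp(0);bot.servo_line(p0+[0,0,.03],velocity=.15)
r=grasp(d(60),d(30),-1);z=r.apply([0,0,1]);g=CUP+[-.012,0,GH]+.004*z
print("upright",get_obs()["wrist_force"],get_obs()["gripper_width"])
bot.servo_line(g+[0,0,.12],r.as_quat(),velocity=.2);bot.servo_line(g+[0,0,.01],velocity=.15);bot.servo_line(g,velocity=.02)
for i in range(5):
    f=get_obs()["wrist_force"];print(i,f.round(2))
    if f[2]>1.5: break
    if i<4: bot.servo_line(g-[0,0,.001*(i+1)],velocity=.02)
hand.move_gripper(.085);bot.dwell(.2)
bot.servo_line(get_obs()["position"]-.11*z,velocity=.15);bot.servo_line(get_obs()["position"]+[-.03,0,.12],velocity=.25)
S=vision.read_camera("side");T=vision.read_camera("top")
np.savez("T1.npz",**T);np.savez("S1.npz",**S)
f=lambda im,x,y,w:cv2.convertScaleAbs(cv2.resize(im[y:y+w,x:x+w,::-1],(400,300),interpolation=2),alpha=1.4)
s,t=S["frame"],T["frame"]
cv2.imwrite("pics/placed.png",np.hstack([f(s,300,180,110),f(t,300,125,140)]));print(get_obs()["time_s"])
E
```

```text
upright [-0.05020582  0.53019418 -2.09366122] 0.05989343316925898
0 [-1.66  0.15  5.93]
20.225
```

View pics/placed.png

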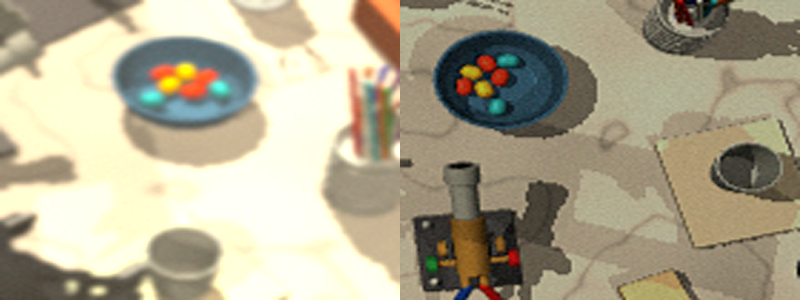

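All seven nuggets lie in the bowl (3 orange, 2 yellow, 2 turquoise, around top (332,158)), and the cup stands upright and empty on the tile at about top (431,203). Next the rod.

```bash
python3 - <<'E'
from plan import *
from workcell import *
import cv2
from h import *
d=np.radians;TH=d(12);r=grasp(TH,YAW,1);z=r.apply([0,0,1]);q=r.as_quat();g=ROD+.002*z
n=-grasp(SL,YAW,1).apply([0,0,1])
bot.servo_line(get_obs()["position"]+[0,0,.12],velocity=.3)
bot.reach(g+.2*n+[0,0,.05],q);hand.move_gripper(.028,40)
print(get_obs()["joint_pos"].round(2),get_obs()["time_s"])
bot.servo_line(g+.06*n,velocity=.2);bot.servo_line(g,velocity=.06)
o=get_obs();print("at",o["wrist_force"].round(2))
hand.move_gripper(.0,40);o=get_obs();print("grip",o["gripper_width"],o["grip_force"],o["wrist_force"].round(2),o["position"]-g)
bot.servo_line(g+.05*n,velocity=.06);o=get_obs();print(o["gripper_width"],o["wrist_force"].round(2))
bot.servo_line(g+.10*n+[0,0,.08],velocity=.15)
rr=grasp(TH-SL,RY,1);zz=rr.apply([0,0,1]);s=REST+[0,0,.0685]+.002*zz
bot.servo_line(s+[0,0,.14],rr.as_quat(),velocity=.15)
print(get_obs()["joint_pos"].round(2),get_obs()["time_s"],get_obs()["gripper_width"])
S=vision.read_camera("side");T=vision.read_camera("top");np.savez("T2.npz",**T);np.savez("S2.npz",**S)
x=np.array([np.cos(RY),np.sin(RY),0]);c=REST+[0,0,.2085]
for D in(T,S):print([proj(D,c+k*.117*x).round(1).tolist() for k in(-1,1)])
f=lambda im,x,y,w:cv2.convertScaleAbs(cv2.resize(im[y:y+w,x:x+w,::-1],(400,400),interpolation=2),alpha=1.4)
cv2.imwrite("pics/rod.png",np.hstack([f(S["frame"],230,80,140),f(T["frame"],170,110,140)]))
E
```

```text
[ 0.59  0.03  1.9  -0.11  1.02 -1.06] 23.8083
at [ 0.23 -0.31 -0.48]
grip 0.010494288519985464 38.91028583049774 [ 0.15 -4.58  4.31] [ 1.65847135e-05 -7.12095655e-04  5.43559009e-04]
0.010354568507766785 [ 0.69  0.21 -0.35]
[ 0.12  0.51  1.54 -0.06  1.48 -1.7 ] 29.975 0.010666544288894039
[[273.9, 213.4], [250.5, 125.2]]
[[282.7, 155.1], [338.9, 124.4]]
```

View pics/rod.png

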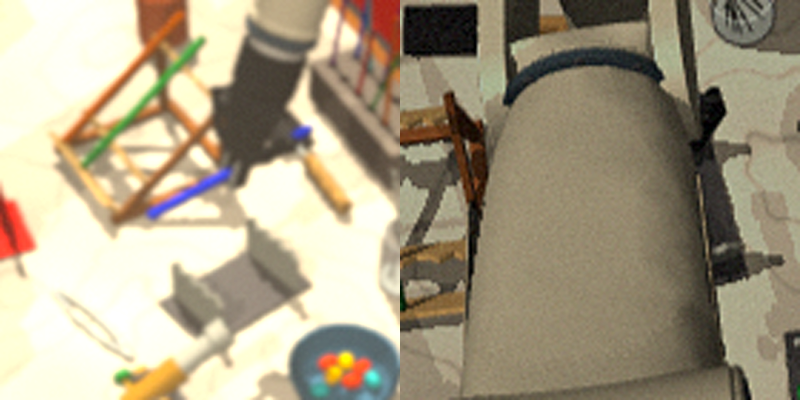

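The rod is held level: its ends are at side (282.5,155.2) and (335.7,125.9), against predicted (282.7,155.1) and (338.9,124.4). Now to lower it until it touches.

```bash
python3 - <<'E'
from plan import *
from workcell import *
import cv2
from h import *
d=np.radians;rr=grasp(d(12)-SL,RY,1);zz=rr.apply([0,0,1]);s=REST+[0,0,.0685]+.002*zz
bot.servo_line(s+[0,0,.025],velocity=.12)
for k in(10,6,4,3,2,1,0,-1,-2,-3):
    bot.servo_line(s+[0,0,k*.001],velocity=.03);f=get_obs()["wrist_force"];print(k,f.round(2))
    if np.linalg.norm(f-[.7,0,-.4])>5: break
hand.move_gripper(.03);bot.dwell(.3)
p=get_obs()["position"];bot.servo_line(p-.05*zz,velocity=.1);bot.servo_line(p-.05*zz+[-.0,0,.12],velocity=.25)
q=get_obs()["joint_pos"].copy();q[0]+=-1.0;q[1]-=.25;bot.goto_joints(q)
S=vision.read_camera("side");T=vision.read_camera("top");print(get_obs()["time_s"],get_obs()["wrist_force"].round(2))
x=np.array([np.cos(RY),np.sin(RY),0]);c=REST+[0,0,.0685]
E={}
for k,D in(("T",T),("S",S)):
    pr=[proj(D,c+s_*.12*x) for s_ in(-1,1)];h=cv2.cvtColor(D["frame"],cv2.COLOR_RGB2HSV);m=cv2.inRange(h,(112,60,30),(130,255,255))
    M=np.zeros_like(m);cv2.line(M,*[tuple(map(int,(pr[i]+(pr[i]-pr[1-i])*.15).round())) for i in(0,1)],255,9);P=np.argwhere(m&M)[:,::-1].astype(float)
    v=(pr[1]-pr[0])/np.linalg.norm(pr[1]-pr[0]);t=P@v;print(k,len(P),"pred",np.round(pr,1).tolist(),"seen",P[t.argmin()],P[t.argmax()]);E[k]=(P[t.argmin()],P[t.argmax()])
w=[onz(T,e,.0685) for e in E["T"]];u=w[1]-w[0];print("centre off",((w[0]+w[1])/2-c).round(4),"len",np.linalg.norm(u),"yaw",np.degrees(np.arctan2(u[1],u[0])))
f=lambda im,x,y,a,b:cv2.convertScaleAbs(cv2.resize(im[y:y+b,x:x+a,::-1],(400,400),interpolation=2),alpha=1.4)
cv2.imwrite("pics/end.png",np.hstack([f(S["frame"],260,90,160,160),f(T["frame"],110,110,160,160)]))
E
```

```text
10 [ 0.14 -0.32 -0.54]
6 [-0.18  0.38 -1.45]
4 [ 0.33 -0.41 -0.83]
3 [-0.37 -0.34 -0.57]
2 [-0.22 -0.46 -0.31]
1 [-0.23  1.31  3.25]
0 [-1.49  1.82  8.72]
37.45 [-0.62  0.55 -1.17]
T 367 pred [[277.0, 220.6], [255.3, 138.7]] seen [278. 220.] [254. 139.]
S 104 pred [[284.5, 185.6], [338.3, 154.3]] seen [285. 185.] [310. 172.]
centre off [0.0005 0.0005 0.    ] len 0.23932175165801792 yaw 16.822317331551453
```

View pics/end.png

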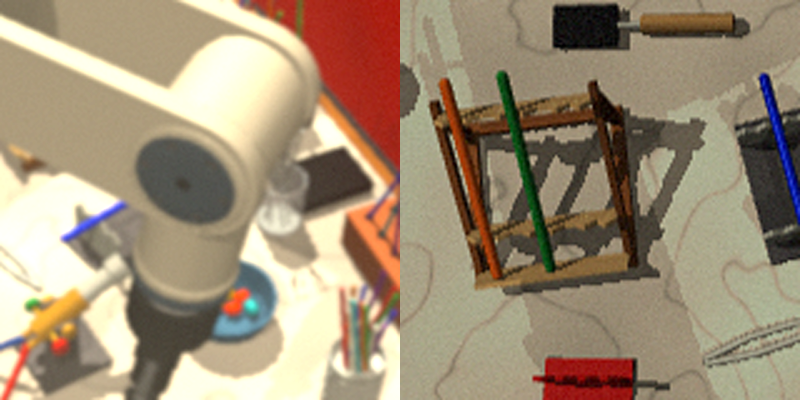

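The rod lies in the middle pair of notches: its ends match the predicted pixels to about 1 px, its centre is off by under 1 mm, and contact came at seat height. The amber and green rods are still in the rack, and the gripper is clear of everything.

```bash
python3 -c "
from workcell import *
bot.dwell(.5);print(hand_in())"
```

```text
the job is handed in; nothing more can be done
None
```

The job is handed in, with no verdict returned: all seven nuggets are in the blue bowl, the empty cup stands upright on the tile, and the blue rod lies centred in the rest's middle notches, all seen in the last pictures.

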